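Check-weigh the middle sieve of a test-sieve stack

TASK

Check-weigh the middle sieve of the little test-sieve stack: lift the steel top sieve off together with its cover and stand it aside, put the brass middle sieve near the middle of the balance's round plate, then set the top sieve, its cover on all the while, back onto the receiver pan so that it nests fully home. Leave the brass sieve on the balance and the pan about where it stands. Keep the sieves level, set them gently on the balance and the pan, and do not disturb the jar, the tub and the nut that stand by.

Things in the scene. Friction and masses are not known exactly. Their poses are not given: they have to be found in the camera images.
- pan: Receiver pan at the foot of the sieve stack: open round steel dish, outside 64 mm across, 36 mm high, wall 3 mm, inside 58 mm across, 3 mm floor, about 0.26 kg, loose on the bench. Origin: centre of its underside, z up. Its rim takes the skirt of a sieve.
- middle_sieve: Brass open sieve, about 0.2 kg. Smooth round frame 64 mm across (inside 58, wall 3), from 10 to 50 mm above the origin; below it a tapered skirt 55 mm across (51 at its foot), 10 mm high. Origin: centre of the skirt's foot, z up. At the start nested in the pan: skirt inside the rim with 1.4 mm play all round, frame resting on the rim, origin 26 mm above the pan's. Only its weight holds it.
- top_sieve: Steel open sieve, about 0.2 kg, same shape and sizes as the brass one (frame 64 mm across, 10 to 50 mm above the origin; skirt 10 mm high; origin at the centre of the skirt's foot, z up). At the start nested in the brass sieve in the same way, origin 40 mm above the brass one's. Nested fully home in the pan, its origin is 26 mm above the pan's.
- cover: Steel cover of the top sieve, 0.09 kg: disc 64 mm across, 5 mm thick, with a spigot 55 mm across, 6 mm high, below it that sits loosely in the top sieve's rim. Origin: centre of the spigot's foot, z up; seated, it lies 44 mm above the top sieve's origin and the upper face 55 mm above it. It rides along when the top sieve is carried level.
- balance: Bench balance, pale grey low housing with a dark sloped key panel and display at its front, fixed to the bench. Origin: on the bench surface, under the centre of its round steel plate, z up; x points to its back. Housing from 118 mm in front of to 64 mm behind the origin, 63 mm to either side, below 47 mm high.
- plate_top (a point): Centre of the upper face of the balance's round steel plate, 110 mm across, flat and rigid, 52 mm above the bench; same axes as the balance.
- sample_jar: Bystander: brown sample jar with a metal lid, 55 mm across, 87 mm high, standing behind the work. Origin: centre of its underside. Leave it standing where it is.
- grit_tub: Bystander: low white tub with a blue lid, 73 x 108 x 68 mm, loose on the bench behind the work. Origin: centre of its underside. Leave it where it is.
- hex_nut: Bystander: big steel hexagon nut, 30 x 34 x 16 mm, lying on the bench on the right. Origin: centre of its underside. Leave it where it is.
Things that resemble listed ones, but are neither listed nor needed, are in the scene too. Leave any pink look-alike of the middle_sieve alone.

How it is judged (in metres and radians):
On the way, in this order (a step that is already met when the one before it is completed fails the run):
1. the top sieve, with its cover, has been taken off the stack and stands apart from it on its own (horizontal distance between top_sieve and middle_sieve above 0.066 m and height (world z) of top_sieve below 0.1 m and angle between top_sieve's own z axis and vertical below 0.05 rad and linear speed of top_sieve below 0.02 m/s and contact force between top_sieve and the fingers below 0.1 N), for 0.2 s.
2. the brass middle sieve stands released on the balance's plate, within 25 mm of its centre (horizontal distance between middle_sieve and plate_top below 0.025 m and z of middle_sieve in the frame of plate_top between -0.003 and 0.003 m and angle between middle_sieve's own z axis and vertical below 0.05 rad and linear speed of middle_sieve below 0.02 m/s and contact force between middle_sieve and the fingers below 0.1 N), for 0.3 s.
At the end, for the whole second after the job is handed in: Brass sieve upright on the balance plate, within 25 mm of its centre; steel sieve nested home in the pan (origin at most 28.5 mm above the pan's, centres within 4 mm) with its cover seated; pan upright on the bench, moved less than 40 mm; all at rest (horizontal distance between middle_sieve and plate_top below 0.025 m and z of middle_sieve in the frame of plate_top between -0.003 and 0.003 m and angle between each of middle_sieve, top_sieve, pan's own z axis and vertical below 0.05 rad and horizontal distance between top_sieve and pan below 0.004 m and z of top_sieve in the frame of pan below 0.0285 m and horizontal distance between cover and top_sieve below 0.004 m and z of cover in the frame of top_sieve between 0.04 and 0.0465 m and height (world z) of pan below 0.004 m and linear speed of each of top_sieve, middle_sieve, pan, cover below 0.02 m/s and distance of pan from where it was at the start of the episode below 0.04 m); the robot touches nothing.
It fails at once if a sieve or the cover is tipped by more than 0.5 rad (angle between any of top_sieve, middle_sieve, cover's own z axis and vertical above 0.5 rad).
It fails at once if more than 60 N comes on the balance (something dropped or pressed hard on it) (contact force between balance and anything else above 60 N).
It fails at once if more than 60 N comes on the pan (something dropped or pressed hard into it) (contact force between pan and anything else above 60 N).
It fails at once if the cover comes off the top sieve (their origins more than 60 mm apart) (distance between cover and top_sieve above 0.06 m).
It fails at once if the jar, the tub or the nut is shifted by more than 30 mm, or the jar tipped over (distance of any of sample_jar, grit_tub, hex_nut from where it was at the start of the episode above 0.03 m or angle between sample_jar's own z axis and vertical above 0.4 rad).
It also fails if it takes over 69 s, if anything falls off the work surface, if the arm or the gripper's body presses on something with over 40 N, if the wrist force passes 120 N, or if a joint passes its speed limit or range.

ROBOT

A 7-joint arm with a two-finger parallel gripper is mounted at the origin on a cart in front of the work surface, level with it; the furniture and walls round the work are solid. World frame = base frame: x ahead of the robot, y to its left, z up, the work surface at z = 0. Lengths are in m, angles in degrees, forces in N, time in s.
With the tool pointing down it reaches from about 0.425 to 0.95 m from the base axis. Payload 4.7 kg.
Tool frame: the origin (TCP) lies midway between the tips of the shut fingers; the grasp point (between the pads) lies behind it (arm.tcp_to_grasp is the z of the grasp point in the tool frame, in m); z points along the fingers, y is the direction in which the jaws open and shut (so a half turn about z gives the same grasp; the last joint's range is limited). The gripper opens to 87 mm and grips with 3 to 60 N. Pads are 19 mm wide; open, the fingers measure 117 mm over their backs; the gripper's body (75 mm by 190 mm) begins 51 mm behind the grasp point.
Start: joints at [-68.635, 26.849, -2.785, 87.806, 1.381, 65.374, -4.715], TCP at [0.264, 0.621, 0.223] pointing down, gripper open.
Joint ranges: [-148.3, 148.3], [-19.14, 114.17], [-79.39, 73.82], [5.75, 140.21], [-59.74, 239.74], [12.07, 113.84], [-152.46, 152.46]. Speed limits (degrees/s): [147.25, 147.25, 180, 180, 180, 180, 180].

INTERFACE

Orientations are given as a 3x3 rotation matrix whose columns are the frame's x, y, z axes.
In Python, from station import arm gives the robot as it stands.
- The arm moves only by the shell command python3 -m creep 'ROWS'. ROWS is JSON, a list of rows, each a list of 7 numbers: the shift along the tool's x, y, z in mm, then the turn, a rotation vector about the tool's x, y, z in degrees, then the gripper's target within -1 to 1 (fully open at 1, half-way at 0, shut at -1). In form: [[dx, dy, dz, ax, ay, az, grip], ...]. A call has exactly 8 rows; each row is the pose to reach, as a shift and turn from the pose commanded when the call began, along the tool's axes at that moment; what a row does not reach only later rows make up. A row lasts 1/8 s, in which the tool goes at most 62.5 mm and 10.7 degrees, less where a joint would pass 70% of its speed; a pose out of reach is approached as far as the arm can. A call with a gripper value outside its range is refused whole. The fingers move at their own pace and stop on an object; the grip force is fixed at half the most. Time passes only in rows, so rows that repeat a pose let the fingers close, or fill a call up. It gives the time, the measured TCP pose, the force and the opening at its end, in the units of the state.
- arm.read_state(): the state, without advancing time (a new reading comes with each control period).
- arm.grab_frame(name): name is "scene" or "side" or "wrist"; returns the picture (400x640x3 uint8, blue, green, red); there is no depth.
- arm.camera_params(name): a dict with "fov_y" (degrees; the focal length in pixels is half the picture's height over the tangent of half this angle, whatever the lens; pixels are square), "cx", "cy" (the principal point, pixels), "camera_from_world" (4x4, takes a point from world to camera coordinates). Camera axes: x right, y down, z forward; pixel columns grow to the right and rows downward; lengths in m; the calibration is good to about 2 mm. A picture is of the moment at which its call begins: read the wrist's pose just before it. camera_params takes no time and is no camera call; for the wrist camera it gives the pose at the moment of the call.
- arm.job_done(): hands the job in, once; it reports no verdict.
The state is a dict: "t": time; "joints": joint angles; "qd": joint speeds; "joint_torque": joint torques, N m; "ee_pos": TCP position; "eef_rot": TCP orientation; "ft_force": force on the tool from outside, world axes, zero at the start; "ft_torque": the same for the moment, N m; "gripper_width": finger opening in m.
Only numpy, scipy, OpenCV 4.12 (cv2) and the standard library are available. Lean on these libraries where they do the work, as an engineer would, in place of code of your own. Each camera call takes 0.05 s, during which the arm holds its last target.

## Working session

There is one attempt and no reset: what is moved stays moved. The work goes in short steps, Python scripts to look and compute and a shell command to move; the robot and the scene stay as the last step left them, time stands still between calls to the robot, and variables do not carry over. Pictures are saved under pics/ and viewed, and the job is handed in when it is done.

```bash
ls; mkdir -p pics; python3 - <<'E'
from station import arm
import cv2
s=arm.read_state();print(s)
for n in ("scene","side","wrist"):
    p=arm.camera_params(n);print(n,p)
    cv2.imwrite(f"pics/{n}0.png",arm.grab_frame(n))
print(arm.tcp_to_grasp)
E
```

```text
pics
{'t': 0.0, 'joints': array([-68.63519251,  26.89937244,  -2.78394508,  87.874609  ,
         1.3803191 ,  65.37585302,  -4.71428524]), 'qd': array([-0.05591822, -0.06334425,  0.01001613, -0.01460468, -0.04058863,
        0.01382067, -0.00051447]), 'joint_torque': array([ 7.84740405e-04, -5.07968974e+01, -8.03703815e-02, -2.36154091e+01,
       -6.14134013e-02,  3.78959393e-02,  1.85665908e-04]), 'ee_pos': array([0.26371973, 0.62068305, 0.22146857]), 'eef_rot': array([[-9.20380768e-01,  3.91022649e-01, -7.28362084e-04],
       [ 3.91023321e-01,  9.20378820e-01, -1.89462213e-03],
       [-7.04711272e-05, -2.02858033e-03, -9.99997940e-01]]), 'ft_force': array([ 0.34893994, -0.22378412, -1.12370544]), 'ft_torque': array([0.06548195, 0.0111347 , 0.02438242]), 'gripper_width': 0.08741019709292686}
scene {'fov_y': 43.62411875440057, 'cx': 316.84551141136666, 'cy': 191.845838438468, 'camera_from_world': array([[ 0.81789994, -0.57534256,  0.00454212, -0.51797289],
       [-0.40289288, -0.57834773, -0.70935973,  0.25398861],
       [ 0.41075177,  0.57835529, -0.70483199,  1.19741221],
       [ 0.        ,  0.        ,  0.        ,  1.        ]])}
side {'fov_y': 46.84113977547557, 'cx': 318.3070110888784, 'cy': 193.7472908088322, 'camera_from_world': array([[ 0.99863336,  0.05177658, -0.00711389, -0.57073145],
       [ 0.01537752, -0.42118828, -0.90684286,  0.03085988],
       [-0.0499495 ,  0.90549413, -0.42140886,  1.50281028],
       [ 0.        ,  0.        ,  0.        ,  1.        ]])}
wrist {'fov_y': 68.39937372051817, 'cx': 318.26519321980726, 'cy': 199.57744458879495, 'camera_from_world': array([[ 0.39002421,  0.92080283, -0.0018039 , -0.67409714],
       [ 0.87647103, -0.37064462,  0.30728018, -0.03839436],
       [ 0.28227585, -0.12142778, -0.95161738,  0.39150408],
       [ 0.        ,  0.        ,  0.        ,  1.        ]])}
-0.0187
```

View pics/scene0.png

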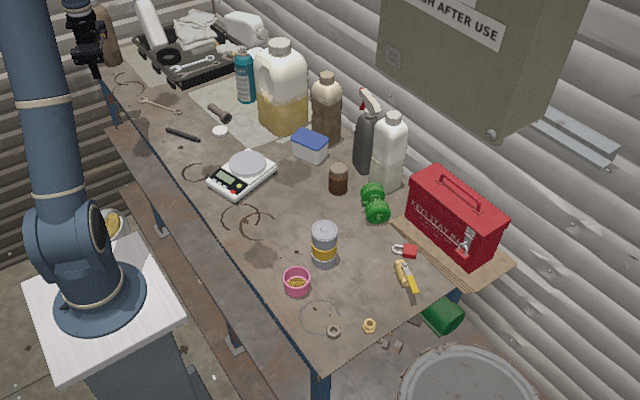

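View pics/side0.png

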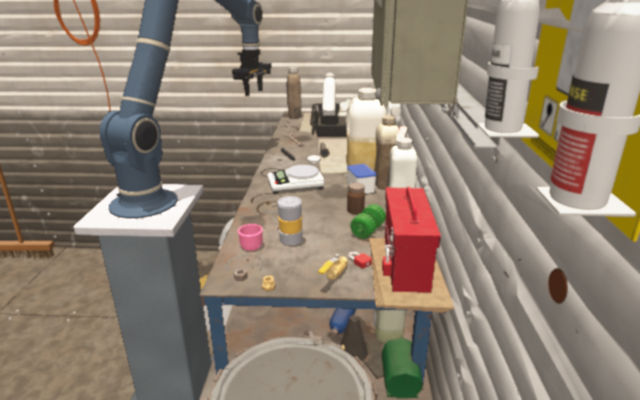

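View pics/wrist0.png

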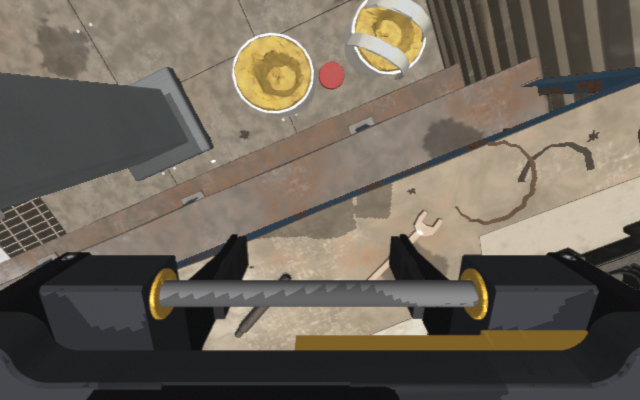

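```bash
python3 - <<'E'
import cv2,numpy as np
a=cv2.imread("pics/scene0.png");b=cv2.imread("pics/side0.png")
c1=cv2.resize(a[205:305,265:365],None,fx=4,fy=4,interpolation=cv2.INTER_CUBIC)
c2=cv2.resize(b[185:285,230:330],None,fx=4,fy=4,interpolation=cv2.INTER_CUBIC)
cv2.imwrite("pics/crop_stack.png",np.hstack([c1,c2]))
c1=cv2.resize(a[135:210,195:295],None,fx=4,fy=4,interpolation=cv2.INTER_CUBIC)
c2=cv2.resize(b[140:215,250:350],None,fx=4,fy=4,interpolation=cv2.INTER_CUBIC)
cv2.imwrite("pics/crop_bal.png",np.hstack([c1,c2]))
E
```

```text
(no output)
```

View pics/crop_stack.png

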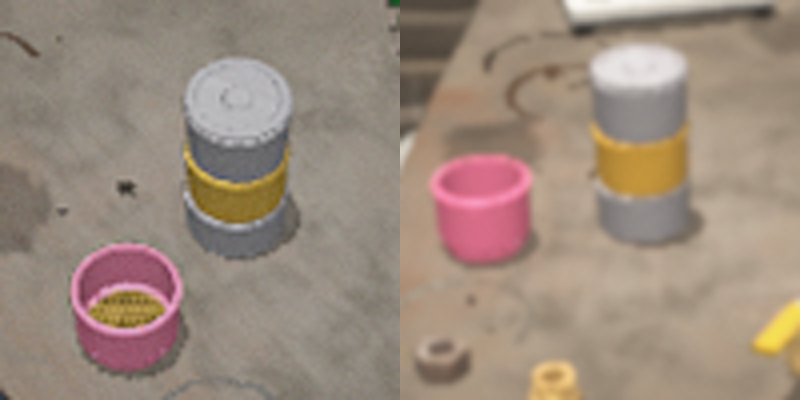

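View pics/crop_bal.png

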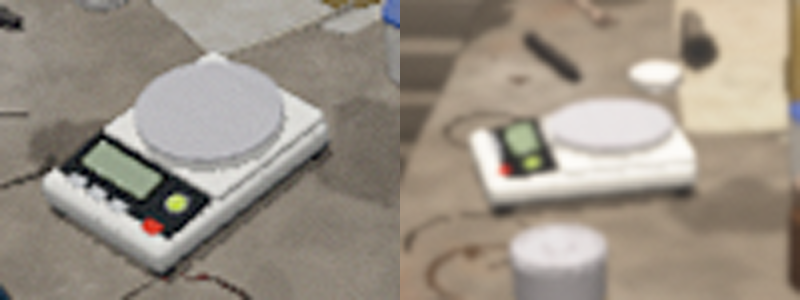

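```bash
cat > h.py <<'E'
import numpy as np
from station import arm
def ray(p,u,v):
    f=200/np.tan(np.radians(p["fov_y"]/2));T=p["camera_from_world"];R=T[:3,:3]
    d=R.T@np.array([(u-p["cx"])/f,(v-p["cy"])/f,1]);return -R.T@T[:3,3],d/np.linalg.norm(d)
def onz(n,u,v,z,p=None):
    c,d=ray(p or arm.camera_params(n),u,v);return c+d*(z-c[2])/d[2]
def proj(n,X,p=None):
    p=p or arm.camera_params(n);f=200/np.tan(np.radians(p["fov_y"]/2));X=np.atleast_2d(X)
    c=X@p["camera_from_world"][:3,:3].T+p["camera_from_world"][:3,3];return c[:,:2]/c[:,2:]*f+[p["cx"],p["cy"]]
E
python3 - <<'E'
from h import *
np.set_printoptions(precision=4,suppress=True)
print("stack",onz("scene",324.5,229.6,.121),onz("side",289.8,201.5,.121))
print("plate",onz("scene",247.3,162.3,.052),onz("side",303.1,170.7,.052))
print("pink",onz("scene",296.8,277,.05),onz("side",250.3,229.5,.05))
for n,u,v in (("jar",338,192),("tub",310,160),("nut",334,335),("brassnut",369,330),("pan front bottom",324,268)): print(n,onz("scene",u,v,0))
# balance corners, front: scene crop (48,180),(160,270),(325,125)
for u,v in((195+11,135+47),(195+40,135+68),(195+82,135+35)): print("bal",onz("scene",u,v,.02))
E
```

```text
stack [ 0.5032 -0.2158  0.121 ] [ 0.5077 -0.2177  0.121 ]
plate [0.5052 0.1736 0.052 ] [0.5099 0.1707 0.052 ]
pink [ 0.3998 -0.2491  0.05  ] [ 0.4021 -0.2473  0.05  ]
jar [ 0.6826 -0.0371  0.    ]
tub [0.6958 0.1259 0.    ]
nut [ 0.3998 -0.3994  0.    ]
brassnut [ 0.4727 -0.4351  0.    ]
pan front bottom [ 0.4901 -0.235   0.    ]
bal [0.3793 0.2    0.02  ]
bal [0.4078 0.0767 0.02  ]
bal [0.5763 0.126  0.02  ]
```

```bash
cat >> h.py <<'E'
np.set_printoptions(precision=4,suppress=True)
def goto(x,y,z,az):
    """mm shift in tool axes and tool-z turn; az = azimuth of tool y (deg)"""
    from scipy.spatial.transform import Rotation as Ro
    s=arm.read_state();R=s["eef_rot"];d=R.T@(np.array([x,y,z])-s["ee_pos"])*1000
    a=np.radians(az);Y=np.array([np.cos(a),np.sin(a),0]);Z=np.array([0,0,-1.]);X=np.cross(Y,Z)
    r=Ro.from_matrix(R.T@np.c_[X,Y,Z]).as_rotvec(degrees=True)
    print("t",round(s["t"],2),"pos",s["ee_pos"],"az",np.degrees(np.arctan2(R[1,1],R[0,1])).round(2),"w",round(s["gripper_width"],4),"F",s["ft_force"],"-> shift",d.round(1),"turn",r.round(2))
E
python3 - <<'E'
from h import *
s=arm.read_state();p=arm.camera_params("wrist");R=s["eef_rot"]
T=p["camera_from_world"];c=-T[:3,:3].T@T[:3,3];print("cam in tool",R.T@(c-s["ee_pos"]), "dir",R.T@T[2,:3])
for P in ([0,0,0],[0,0,.05],[0,0,.1],[.05,0,.1],[.1,0,.1],[.1,0,.05]): print(P,proj("wrist",s["ee_pos"]+R@np.array(P),p))
goto(.48,.2,.23,22);goto(.505,-.217,.23,-23)
E
```

```text
cam in tool [ 0.0845 -0.0001 -0.1615] dir [-0.3072  0.0002  0.9517]
[0, 0, 0] [[318.256  250.0794]]
[0, 0, 0.05] [[318.2651 219.6169]]
[0, 0, 0.1] [[318.2711 199.7021]]
[0.05, 0, 0.1] [[318.3358 145.744 ]]
[0.1, 0, 0.1] [[318.4086  84.9966]]
[0.1, 0, 0.05] [[318.435   80.2541]]
t 0.15 pos [0.2638 0.6209 0.2218] az 66.98 w 0.0869 F [-0.0054 -0.1515 -0.3004] -> shift [-363.5 -302.8   -7.8] turn [-0.08  0.04 44.98]
t 0.15 pos [0.2638 0.6209 0.2218] az 66.98 w 0.0869 F [-0.0054 -0.1515 -0.3004] -> shift [-549.6 -676.8   -7.2] turn [-0.06  0.07 89.98]
```

```bash
python3 - <<'E'
from h import *
goto(.507,.172,.223,19)
E
```

```text
t 0.15 pos [0.2638 0.6209 0.2218] az 66.98 w 0.0869 F [-0.0054 -0.1515 -0.3004] -> shift [-399.3 -318.    -0.7] turn [-0.07  0.04 47.98]
```

```bash
python3 -m creep '[[-30,-20,0,0,0,4,1],[-75,-55,0,0,0,10,1],[-123,-95,0,0,0,16,1],[-171,-135,0,0,0,22,1],[-219,-175,0,0,0,28,1],[-267,-215,0,0,0,34,1],[-315,-252,0,0,0,40,1],[-350,-280,0,0,0,44,1]]'; python3 - <<'E'
from h import *
goto(.507,.172,.223,19)
E
```

```text
t: 1.15
ee_pos: [0.4776, 0.2238, 0.2226]
eef_rot: [[-0.386, 0.923, 0.0], [0.923, 0.386, -0.0], [-0.0, 0.0, -1.0]]
ft_force: [0.8, 1.0, 0.4]
gripper_width: 0.0873
t 1.15 pos [0.4776 0.2238 0.2226] az 22.69 w 0.0873 F [0.8168 0.9883 0.3627] -> shift [-59.1   7.2  -0.4] turn [0.01 0.02 3.69]
```

```bash
python3 - <<'E'
from h import *
import cv2,pickle
p=arm.camera_params("wrist");pickle.dump(p,open("w1.pkl","wb"));cv2.imwrite("pics/w1.png",arm.grab_frame("wrist"))
print(proj("wrist",[[.507,.172,.052]],p))
goto(.505,-.217,.223,-23)
E
```

```text
[[323.7055 227.9176]]
t 1.2 pos [0.4805 0.2175 0.2228] az 22.15 w 0.0877 F [ 2.1697 -4.6277  1.2027] -> shift [-411.7 -141.1    1.6] turn [ 0.14  0.23 45.14]
```

View pics/w1.png

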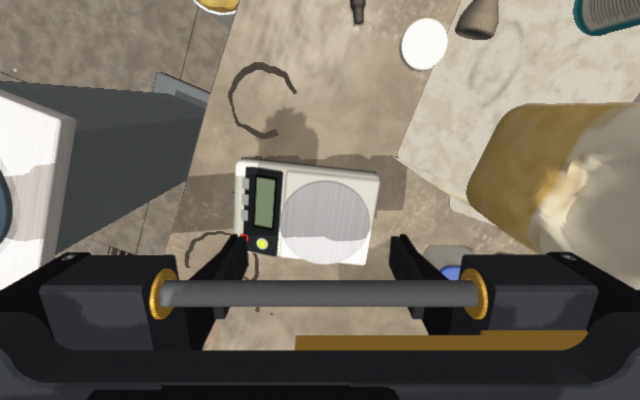

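```bash
python3 -m creep '[[-35,-12,0,0,0,4,1],[-90,-31,0,0,0,10,1],[-148,-52,0,0,0,16,1],[-206,-72,0,0,0,23,1],[-264,-93,0,0,0,29,1],[-322,-113,0,0,0,35,1],[-375,-132,0,0,0,41,1],[-419,-147,0,0,0,46,1]]'; python3 - <<'E'
from h import *
import cv2,pickle
goto(.505,-.217,.223,-23)
p=arm.camera_params("wrist");pickle.dump(p,open("w2.pkl","wb"));cv2.imwrite("pics/w2.png",arm.grab_frame("wrist"))
print(proj("wrist",[[.505,-.217,.121]],p))
goto(.505,-.217,.223,-23)
q=pickle.load(open("w1.pkl","rb"));print("plate",onz("",325.5,222.5,.052,q))
E
```

```text
t: 2.2
ee_pos: [0.5035, -0.2188, 0.2225]
eef_rot: [[0.396, 0.918, -0.0], [0.918, -0.396, 0.0], [0.0, -0.0, -1.0]]
ft_force: [1.0, -0.6, 0.5]
gripper_width: 0.0871
t 2.2 pos [ 0.5035 -0.2188  0.2225] az -23.32 w 0.0871 F [ 0.9659 -0.5899  0.537 ] -> shift [ 2.3  0.6 -0.5] turn [-0.02 -0.01 -0.32]
[[318.3425 197.3361]]
t 2.25 pos [ 0.5029 -0.2259  0.2231] az -23.86 w 0.0867 F [ 0.5477 -5.734   1.521 ] -> shift [ 9.  -1.7  0. ] turn [ 0.18  0.29 -0.86]
plate [0.5062 0.1794 0.052 ]
```

View pics/w2.png

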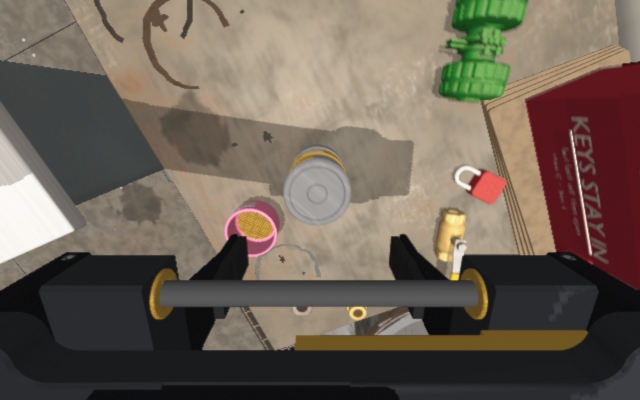

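```bash
python3 - <<'E'
from h import *
import cv2,pickle
q=pickle.load(open("w2.pkl","rb"))
im=cv2.imread("pics/w2.png")
g=cv2.cvtColor(im,cv2.COLOR_BGR2GRAY)
c=cv2.HoughCircles(cv2.GaussianBlur(g,(3,3),0)[130:240,270:370],cv2.HOUGH_GRADIENT,1.5,50,param1=80,param2=15,minRadius=26,maxRadius=42);print(c)
print(onz("",317.5,191,.121,q))
im1=cv2.imread("pics/w1.png");g=cv2.cvtColor(im1,cv2.COLOR_BGR2GRAY)
print(cv2.HoughCircles(cv2.GaussianBlur(g,(3,3),0)[160:275,260:390],cv2.HOUGH_GRADIENT,1.5,50,param1=80,param2=15,minRadius=36,maxRadius=52))
cv2.imwrite("pics/c12.png",np.hstack([cv2.resize(im[130:240,260:370],(396,396)),cv2.resize(im1[160:270,270:380],(396,396))]))
E
```

```text
[[[47.25 44.25 27.95]]]
[ 0.5067 -0.211   0.121 ]
[[[63.75 57.75 46.2 ]
  [11.25 50.25 47.7 ]]]
```

View pics/c12.png

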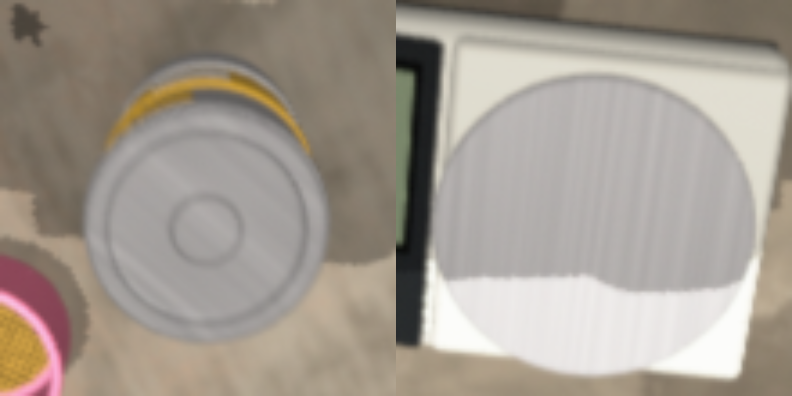

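```bash
python3 -m creep '[[0,0,6,0,0,0,1],[0,0,14,0,0,0,1],[0,0,22,0,0,0,1],[0,0,28,0,0,0,1],[0,0,30,0,0,0,1],[0,0,30,0,0,0,1],[0,0,30,0,0,0,1],[0,0,30,0,0,0,1]]'; python3 - <<'E'
from h import *
import cv2,pickle
goto(.505,-.217,.193,-23)
p=arm.camera_params("wrist");pickle.dump(p,open("w3.pkl","wb"));im=arm.grab_frame("wrist");cv2.imwrite("pics/w3.png",im)
cv2.imwrite("pics/w3c.png",cv2.resize(im[110:250,240:400],None,fx=4,fy=4,interpolation=cv2.INTER_CUBIC))
print(proj("wrist",[[.505,-.217,.121]],p))
E
```

```text
t: 3.25
ee_pos: [0.5049, -0.2165, 0.1927]
eef_rot: [[0.391, 0.92, 0.0], [0.92, -0.391, -0.0], [0.0, 0.0, -1.0]]
ft_force: [-0.7, 0.6, 0.2]
gripper_width: 0.0872
t 3.25 pos [ 0.5049 -0.2165  0.1927] az -23.02 w 0.0872 F [-0.7341  0.6204  0.2259] -> shift [-0.4  0.2 -0.3] turn [ 0.02 -0.01 -0.02]
[[317.7897 210.9478]]
```

View pics/w3c.png

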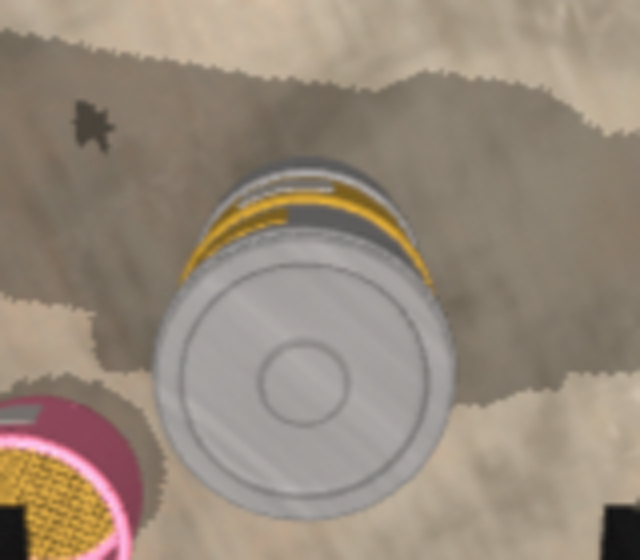

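```bash
python3 - <<'E'
from h import *
import pickle
q=pickle.load(open("w3.pkl","rb"))
P=onz("",315.9,205.3,.121,q);print(P)
goto(P[0],P[1],.079,-23)
E
```

```text
[ 0.5055 -0.2117  0.121 ]
t 3.3 pos [ 0.5049 -0.2165  0.1927] az -23.02 w 0.0872 F [ 0.0548  1.2788 -0.7276] -> shift [  4.6  -1.4 113.7] turn [ 0.02 -0.01 -0.02]
```

```bash
python3 -m creep '[[3.5,-1,10,0,0,0,1],[3.5,-1,30,0,0,0,1],[3.5,-1,52,0,0,0,1],[3.5,-1,74,0,0,0,1],[3.5,-1,94,0,0,0,1],[3.5,-1,108,0,0,0,1],[3.5,-1,114,0,0,0,1],[3.5,-1,114,0,0,0,1]]'; python3 - <<'E'
from h import *
import cv2
im=arm.grab_frame("wrist");cv2.imwrite("pics/w4.png",im)
a=arm.grab_frame("side");cv2.imwrite("pics/s4.png",cv2.resize(a[150:285,230:350],None,fx=5,fy=4.4))
E
```

```text
t: 4.3
ee_pos: [0.5052, -0.2128, 0.0783]
eef_rot: [[0.391, 0.92, -0.0], [0.92, -0.391, 0.0], [-0.0, -0.0, -1.0]]
ft_force: [-0.2, 0.5, -0.7]
gripper_width: 0.0867
```

View pics/w4.png

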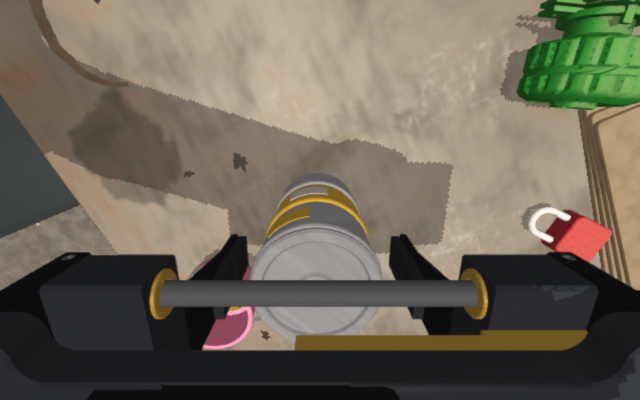

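View pics/s4.png

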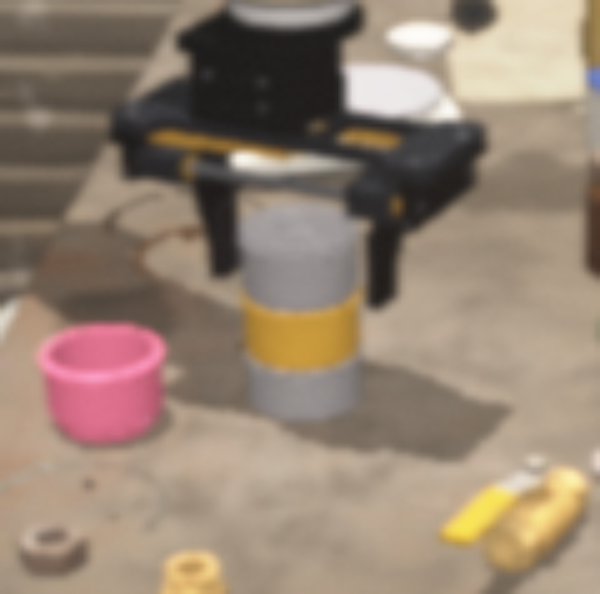

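```bash
python3 -m creep '[[0,-0.5,0,0,0,0,0.7],[0,-0.5,0,0,0,0,0.6],[0,-0.5,0,0,0,0,0.5],[0,-0.5,0,0,0,0,0.45],[0,-0.5,0,0,0,0,0.4],[0,-0.5,0,0,0,0,0.2],[0,-0.5,0,0,0,0,-1],[0,-0.5,0,0,0,0,-1]]'
```

```text
t: 5.4
ee_pos: [0.5044, -0.2123, 0.0785]
eef_rot: [[0.391, 0.92, -0.001], [0.92, -0.391, 0.001], [0.0, -0.001, -1.0]]
ft_force: [-3.2, 1.4, 4.4]
gripper_width: 0.0639
```

```bash
python3 -m creep '[[0,-0.5,-2,0,0,0,-1],[0,-0.5,-5,0,0,0,-1],[0,-0.5,-10,0,0,0,-1],[0,-0.5,-16,0,0,0,-1],[0,-0.5,-24,0,0,0,-1],[0,-0.5,-32,0,0,0,-1],[0,-0.5,-38,0,0,0,-1],[0,-0.5,-40,0,0,0,-1]]'; python3 - <<'E'
from h import *
import cv2
a=arm.grab_frame("side");b=arm.grab_frame("scene")
cv2.imwrite("pics/s5.png",np.hstack([cv2.resize(a[150:285,230:350],(400,450)),cv2.resize(b[150:285,265:385],(400,450))]))
goto(.505,-.05,.17,-10)
E
```

```text
t: 6.4
ee_pos: [0.5046, -0.2125, 0.1191]
eef_rot: [[0.391, 0.92, 0.001], [0.92, -0.391, -0.0], [0.0, 0.001, -1.0]]
ft_force: [-1.0, 0.4, -2.3]
gripper_width: 0.0642
t 6.5 pos [ 0.5044 -0.2124  0.1187] az -23.01 w 0.0642 F [ 0.4502  0.1362 -2.9183] -> shift [149.7 -62.9 -51.3] turn [  0.02  -0.01 -13.01]
```

View pics/s5.png

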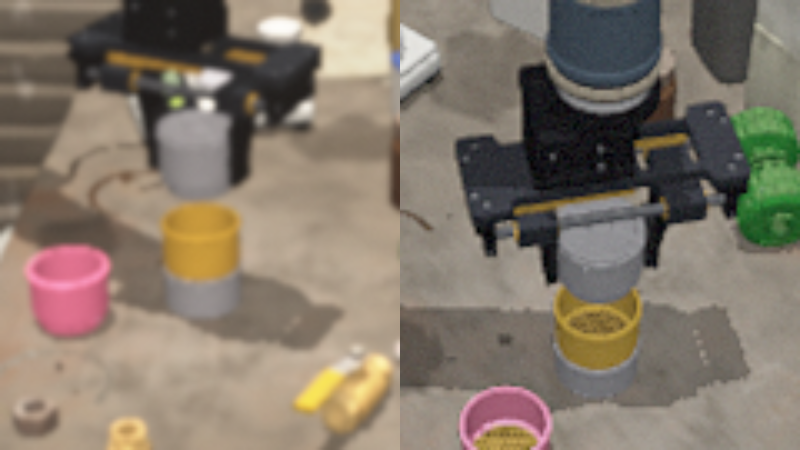

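```bash
python3 -m creep '[[7,-3,-3,0,0,0,-1],[24,-10,-5,0,0,0,-1],[48,-20,-5,0,0,0,-1],[75,-31,-5,0,0,0,-1],[102,-43,-2,0,0,0,-1],[126,-53,6,0,0,0,-1],[143,-60,18,0,0,0,-1],[150,-63,32,0,0,0,-1]]'
python3 -m creep '[[0,0,12,0,0,0,-1],[0,0,26,0,0,0,-1],[0,0,40,0,0,0,-1],[0,0,52,0,0,0,-1],[0,0,60,0,0,0,-1],[0,0,65,0,0,0,-1],[0,0,68,0,0,0,-1],[0,0,70,0,0,0,-1]]'; python3 - <<'E'
from h import *
import cv2
a=arm.grab_frame("side")
cv2.imwrite("pics/s6.png",cv2.resize(a[130:285,230:370],None,fx=4,fy=4))
goto(.505,-.05,.0125,-23)
E
```

```text
t: 7.5
ee_pos: [0.5051, -0.0484, 0.0857]
eef_rot: [[0.389, 0.921, 0.0], [0.921, -0.389, 0.0], [0.0, -0.0, -1.0]]
ft_force: [0.8, -0.7, -3.0]
gripper_width: 0.0644
t: 8.5
ee_pos: [0.5053, -0.0497, 0.0166]
eef_rot: [[0.391, 0.92, 0.001], [0.92, -0.391, 0.0], [0.0, 0.0, -1.0]]
ft_force: [0.6, 0.5, -2.9]
gripper_width: 0.0641
t 8.55 pos [ 0.5051 -0.0497  0.0164] az -23.01 w 0.064 F [-0.0596 -0.3568 -2.7501] -> shift [-0.4  0.   3.9] turn [ 0.01 -0.01 -0.01]
```

View pics/s6.png

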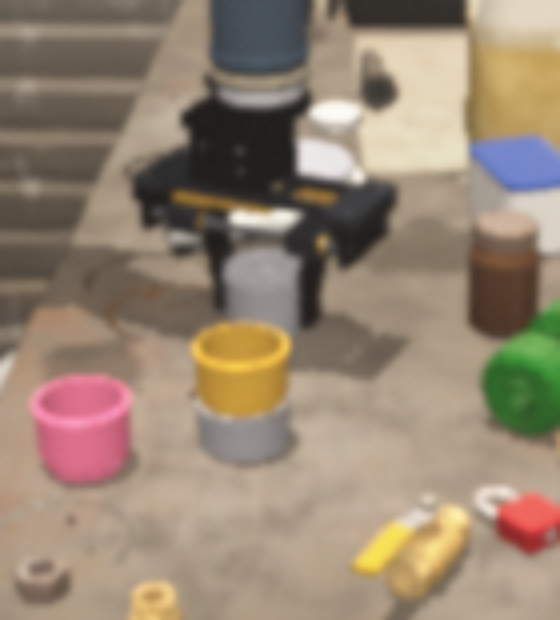

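```bash
python3 -m creep '[[0,0,1,0,0,0,-1],[0,0,2,0,0,0,-1],[0,0,3,0,0,0,-1],[0,0,3.5,0,0,0,-1],[0,0,3.8,0,0,0,-1],[0,0,4,0,0,0,-1],[0,0,4,0,0,0,-1],[0,0,4,0,0,0,-1]]'
```

```text
t: 9.55
ee_pos: [0.505, -0.0497, 0.0126]
eef_rot: [[0.391, 0.92, -0.0], [0.92, -0.391, 0.0], [0.0, -0.0, -1.0]]
ft_force: [0.3, 0.3, -1.9]
gripper_width: 0.0638
```

```bash
python3 -m creep '[[0,0,0.4,0,0,0,-1],[0,0,0.8,0,0,0,-1],[0,0,0.8,0,0,0,0.3],[0,0,0.8,0,0,0,0.47],[0,0,0.8,0,0,0,0.6],[0,0,0.8,0,0,0,0.8],[0,0,0.8,0,0,0,1],[0,0,0.8,0,0,0,1]]'; python3 - <<'E'
from h import *
import cv2
print(arm.read_state()["ft_force"],arm.read_state()["gripper_width"])
a=arm.grab_frame("side");b=arm.grab_frame("scene");cv2.imwrite("pics/w7.png",arm.grab_frame("wrist"))
cv2.imwrite("pics/s7.png",np.hstack([cv2.resize(a[150:285,230:350],(400,450)),cv2.resize(b[150:285,245:365],(400,450))]))
E
```

```text
t: 10.55
ee_pos: [0.5051, -0.0497, 0.0116]
eef_rot: [[0.391, 0.92, 0.0], [0.92, -0.391, 0.0], [0.0, 0.0, -1.0]]
ft_force: [-0.1, 0.0, -0.7]
gripper_width: 0.085
[-0.1116  0.0339 -0.6974] 0.0849922120757818
```

View pics/s7.png

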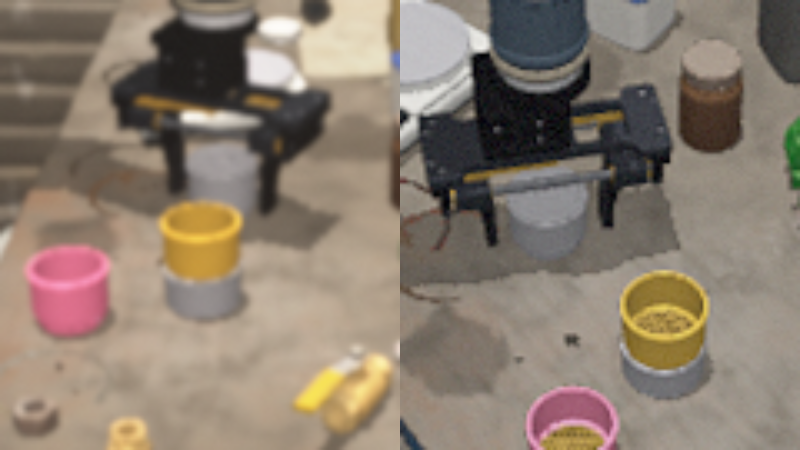

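View pics/w7.png

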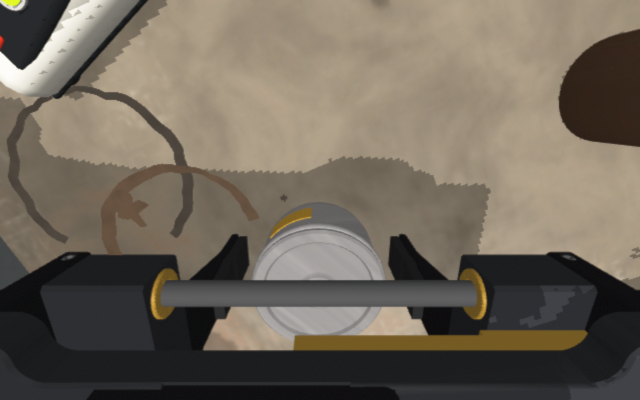

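```bash
python3 -m creep '[[0,0,-12,0,0,0,1],[0,0,-40,0,0,0,1],[0,0,-80,0,0,0,1],[-20,8,-115,0,0,0,1],[-60,25,-130,0,0,0,1],[-105,44,-138,0,0,0,1],[-140,59,-138,0,0,0,1],[-150,63,-138,0,0,0,1]]'
python3 -m creep '[[0,0,5,0,0,0,1],[0,0,10,0,0,0,1],[0,0,10,0,0,0,1],[0,0,10,0,0,0,1],[0,0,10,0,0,0,1],[0,0,10,0,0,0,1],[0,0,10,0,0,0,1],[0,0,10,0,0,0,1]]'; python3 - <<'E'
from h import *
import cv2,pickle
goto(.5052,-.2128,.039,-23)
p=arm.camera_params("wrist");pickle.dump(p,open("w8.pkl","wb"));im=arm.grab_frame("wrist");cv2.imwrite("pics/w8.png",im)
cv2.imwrite("pics/w8c.png",cv2.resize(im[110:250,240:400],None,fx=4,fy=4,interpolation=cv2.INTER_CUBIC))
print(proj("wrist",[[.505,-.212,.076]],p))
E
```

```text
t: 11.7
ee_pos: [0.5038, -0.2153, 0.1508]
eef_rot: [[0.395, 0.919, 0.001], [0.919, -0.395, -0.001], [-0.001, 0.002, -1.0]]
ft_force: [-0.1, -0.6, -0.6]
gripper_width: 0.0871
t: 12.7
ee_pos: [0.5043, -0.2125, 0.1397]
eef_rot: [[0.391, 0.92, 0.0], [0.92, -0.391, 0.0], [0.0, 0.0, -1.0]]
ft_force: [0.0, -1.0, -0.7]
gripper_width: 0.0871
t 12.7 pos [ 0.5043 -0.2125  0.1397] az -23.02 w 0.0871 F [ 0.0261 -0.9679 -0.6529] -> shift [  0.    0.9 100.7] turn [ 0.   -0.   -0.02]
[[318.0606 213.0368]]
```

View pics/w8c.png

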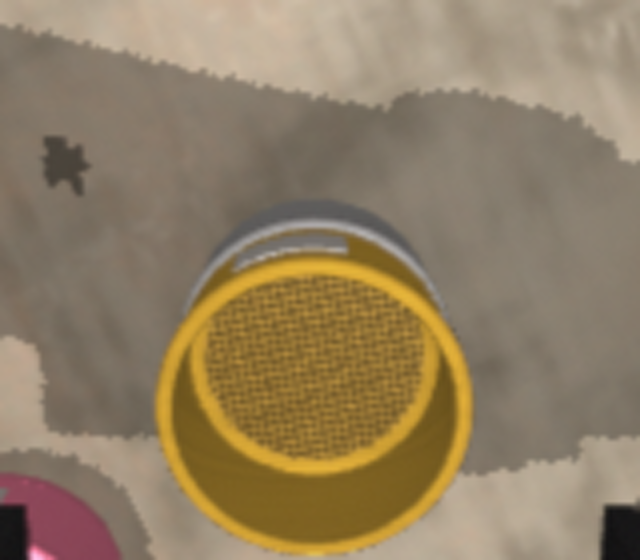

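```bash
python3 -m creep '[[0,0,10,0,0,0,1],[0,0,28,0,0,0,1],[0,0,48,0,0,0,1],[0,0,68,0,0,0,1],[0,0,85,0,0,0,1],[0,0,96,0,0,0,1],[0,0,101,0,0,0,1],[0,0,101,0,0,0,1]]'; python3 -m creep '[[0,0,0,0,0,0,0.7],[0,0,0,0,0,0,0.6],[0,0,0,0,0,0,0.5],[0,0,0,0,0,0,0.45],[0,0,0,0,0,0,0.4],[0,0,0,0,0,0,0.2],[0,0,0,0,0,0,-1],[0,0,0,0,0,0,-1]]'
```

```text
t: 13.75
ee_pos: [0.5044, -0.2125, 0.0386]
eef_rot: [[0.391, 0.92, -0.0], [0.92, -0.391, 0.0], [0.0, -0.0, -1.0]]
ft_force: [-0.1, -0.1, -0.1]
gripper_width: 0.0872
t: 14.75
ee_pos: [0.5043, -0.2123, 0.0389]
eef_rot: [[0.391, 0.92, -0.0], [0.92, -0.391, 0.0], [0.0, -0.0, -1.0]]
ft_force: [-2.4, 1.1, 4.1]
gripper_width: 0.0643
```

```bash
python3 -m creep '[[0,0,-2,0,0,0,-1],[0,0,-5,0,0,0,-1],[0,0,-10,0,0,0,-1],[0,0,-20,0,0,0,-1],[0,0,-35,0,0,0,-1],[0,0,-52,0,0,0,-1],[0,0,-65,0,0,0,-1],[0,0,-70,0,0,0,-1]]'; python3 - <<'E'
from h import *
import cv2
a=arm.grab_frame("side");b=arm.grab_frame("scene")
cv2.imwrite("pics/s9.png",np.hstack([cv2.resize(a[150:285,230:350],(400,450)),cv2.resize(b[150:285,265:385],(400,450))]))
goto(.507,.173,.1,-23)
E
```

```text
t: 15.75
ee_pos: [0.5049, -0.2126, 0.11]
eef_rot: [[0.391, 0.92, 0.002], [0.92, -0.391, -0.0], [0.001, 0.002, -1.0]]
ft_force: [-0.0, -0.6, -2.0]
gripper_width: 0.0641
t 15.85 pos [ 0.5047 -0.2124  0.1094] az -23.01 w 0.0641 F [-0.4682 -0.186  -3.154 ] -> shift [ 355.7 -148.5    9.4] turn [ 0.06 -0.02 -0.01]
```

View pics/s9.png

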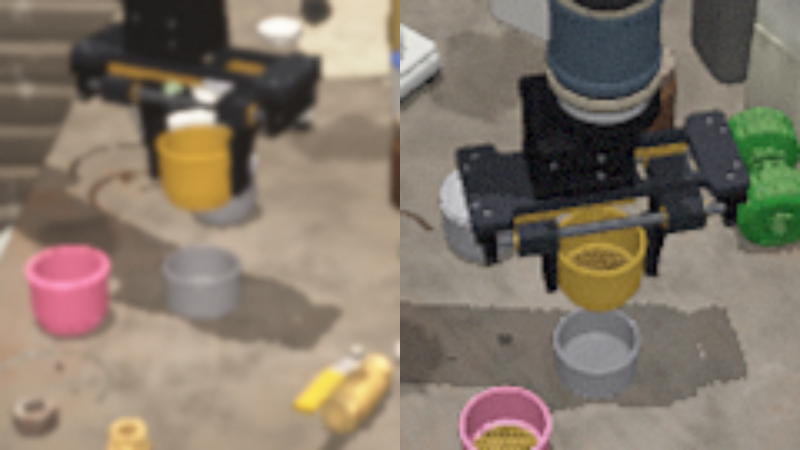

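```bash
python3 -m creep '[[8,-3,-4,0,0,0,-1],[28,-12,-10,0,0,0,-1],[60,-25,-16,0,0,0,-1],[100,-42,-20,0,0,0,-1],[142,-60,-20,0,0,0,-1],[184,-77,-20,0,0,0,-1],[226,-95,-20,0,0,0,-1],[266,-112,-20,0,0,0,-1]]'; python3 -m creep '[[36,-15,0,0,0,0,-1],[62,-26,4,0,0,0,-1],[80,-34,12,0,0,0,-1],[89,-37.5,24,0,0,0,-1],[91,-38,36,0,0,0,-1],[91,-38,46,0,0,0,-1],[91,-38,54,0,0,0,-1],[91,-38,58,0,0,0,-1]]';  python3 - <<'E'
from h import *
import cv2
a=arm.grab_frame("side");b=arm.grab_frame("scene")
cv2.imwrite("pics/s10.png",np.hstack([cv2.resize(a[90:225,230:350],(400,450)),cv2.resize(b[90:225,195:315],(400,450))]))
goto(.506,.175,.0647,-23)
E
```

```text
t: 16.85
ee_pos: [0.5045, 0.0784, 0.1284]
eef_rot: [[0.39, 0.921, -0.001], [0.921, -0.39, 0.0], [-0.0, -0.001, -1.0]]
ft_force: [0.8, -0.4, -2.5]
gripper_width: 0.064
t: 17.85
ee_pos: [0.5058, 0.174, 0.0702]
eef_rot: [[0.392, 0.92, -0.001], [0.92, -0.392, -0.0], [-0.001, -0.0, -1.0]]
ft_force: [0.2, -0.3, -2.3]
gripper_width: 0.0638
t 17.95 pos [0.5058 0.1743 0.0704] az -23.06 w 0.0645 F [ 0.3683  0.2527 -2.515 ] -> shift [ 0.7 -0.1  5.7] turn [-0.03  0.03 -0.06]
```

View pics/s10.png

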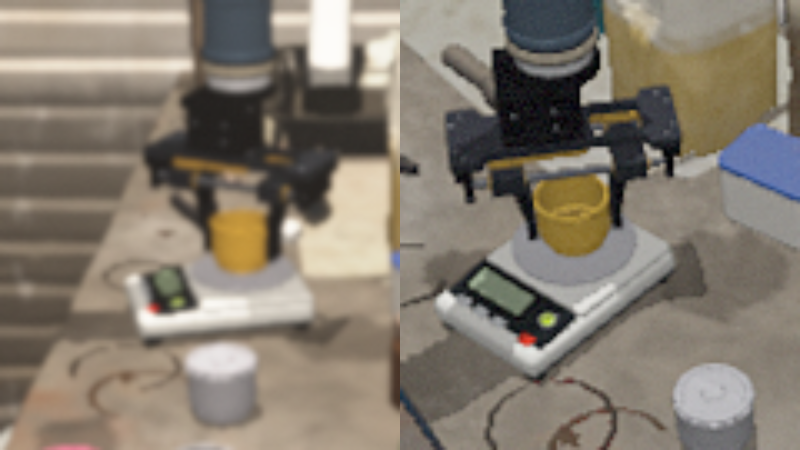

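```bash
python3 -m creep '[[0,0,1.5,0,0,0,-1],[0,0,3,0,0,0,-1],[0,0,4,0,0,0,-1],[0,0,5,0,0,0,-1],[0,0,5.5,0,0,0,-1],[0,0,6,0,0,0,-1],[0,0,6,0,0,0,-1],[0,0,6,0,0,0,-1]]'
```

```text
t: 18.95
ee_pos: [0.5059, 0.1748, 0.0649]
eef_rot: [[0.391, 0.92, -0.0], [0.92, -0.391, 0.0], [0.0, -0.0, -1.0]]
ft_force: [-0.7, 0.4, 1.3]
gripper_width: 0.0642
```

Contact (force went from −2.5 to +1.3 N). Release.

```bash
python3 -m creep '[[0,0,0.2,0,0,0,-1],[0,0,0.2,0,0,0,0.3],[0,0,0.2,0,0,0,0.47],[0,0,0.2,0,0,0,0.6],[0,0,0.2,0,0,0,0.8],[0,0,0.2,0,0,0,1],[0,0,0.2,0,0,0,1],[0,0,0.2,0,0,0,1]]';python3 -m creep '[[0,0,-8,0,0,0,1],[0,0,-25,0,0,0,1],[0,0,-50,0,0,0,1],[0,0,-75,0,0,0,1],[0,0,-95,0,0,0,1],[0,0,-100,0,0,0,1],[0,0,-100,0,0,0,1],[0,0,-100,0,0,0,1]]';  python3 - <<'E'
from h import *
import cv2,pickle
p=arm.camera_params("wrist");pickle.dump(p,open("w11.pkl","wb"));im=arm.grab_frame("wrist");cv2.imwrite("pics/w11.png",im)
a=arm.grab_frame("side");b=arm.grab_frame("scene");cv2.imwrite("pics/scene11.png",b);cv2.imwrite("pics/side11.png",a)
cv2.imwrite("pics/s11.png",np.hstack([cv2.resize(a[110:285,230:350],(300,438)),cv2.resize(b[110:285,210:385],(438,438))]))
goto(.505,-.05,.0116,-23)
E
```

```text
t: 19.95
ee_pos: [0.5059, 0.1748, 0.0645]
eef_rot: [[0.391, 0.92, 0.0], [0.92, -0.391, 0.0], [0.0, 0.0, -1.0]]
ft_force: [-0.0, 0.7, -0.2]
gripper_width: 0.0867
t: 20.95
ee_pos: [0.5053, 0.1746, 0.1639]
eef_rot: [[0.391, 0.92, -0.001], [0.92, -0.391, -0.001], [-0.001, -0.001, -1.0]]
ft_force: [0.0, -0.2, 0.2]
gripper_width: 0.0869
t 21.1 pos [0.5055 0.1746 0.1639] az -23.02 w 0.0869 F [-0.2088  0.0097 -0.7391] -> shift [-206.8   87.5  152.4] turn [-0.05  0.06 -0.02]
```

View pics/w11.png

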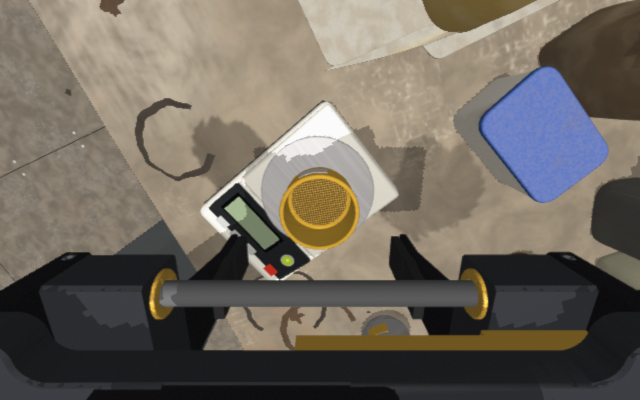

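View pics/s11.png

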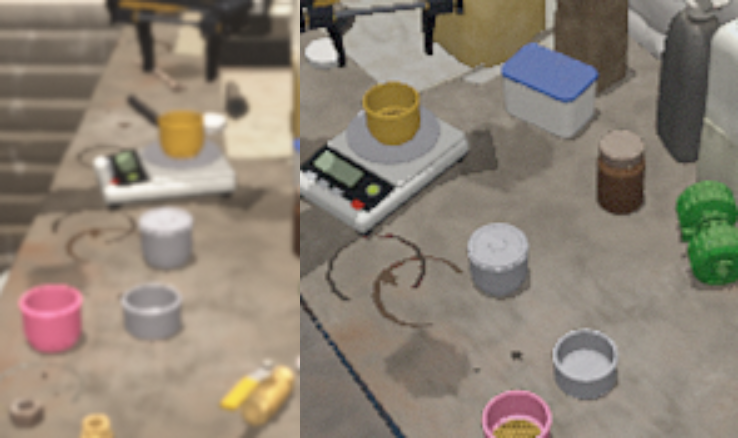

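```bash
python3 - <<'E'
from h import *
import pickle
q=pickle.load(open("w11.pkl","rb"));print("plate",onz("",317,192.5,.052,q),"brass rim",onz("",319.3,211,.102,q))
E
python3 -m creep '[[-15,6,0,0,0,0,1],[-45,19,0,0,0,0,1],[-80,34,5,0,0,0,1],[-115,48,12,0,0,0,1],[-150,63,20,0,0,0,1],[-180,76,28,0,0,0,1],[-200,84,35,0,0,0,1],[-207,87,40,0,0,0,1]]'
python3 -m creep '[[0,0,5,0,0,0,1],[0,0,15,0,0,0,1],[0,0,22,0,0,0,1],[0,0,25,0,0,0,1],[0,0,25,0,0,0,1],[0,0,25,0,0,0,1],[0,0,25,0,0,0,1],[0,0,25,0,0,0,1]]'; python3 - <<'E'
from h import *
import cv2,pickle
goto(.505,-.0497,.0116,-23)
p=arm.camera_params("wrist");pickle.dump(p,open("w12.pkl","wb"));im=arm.grab_frame("wrist");cv2.imwrite("pics/w12.png",im)
cv2.imwrite("pics/w12c.png",cv2.resize(im[110:250,240:400],None,fx=4,fy=4,interpolation=cv2.INTER_CUBIC))
print(proj("wrist",[[.505,-.0497,.055]],p))
E
```

```text
plate [0.5062 0.1784 0.052 ] brass rim [0.5078 0.1769 0.102 ]
t: 22.1
ee_pos: [0.5043, -0.0522, 0.1242]
eef_rot: [[0.395, 0.919, -0.001], [0.919, -0.395, -0.001], [-0.001, -0.0, -1.0]]
ft_force: [0.1, -0.2, 0.2]
gripper_width: 0.0872
t: 23.1
ee_pos: [0.5051, -0.0497, 0.0997]
eef_rot: [[0.391, 0.92, 0.0], [0.92, -0.391, 0.0], [0.0, 0.0, -1.0]]
ft_force: [-0.1, -0.4, 0.9]
gripper_width: 0.0866
t 23.1 pos [ 0.5051 -0.0497  0.0997] az -23.02 w 0.0866 F [-0.0623 -0.4115  0.9464] -> shift [-0.  -0.2 88.1] turn [ 0.02 -0.02 -0.02]
[[317.3082 222.7566]]
```

View pics/w12c.png

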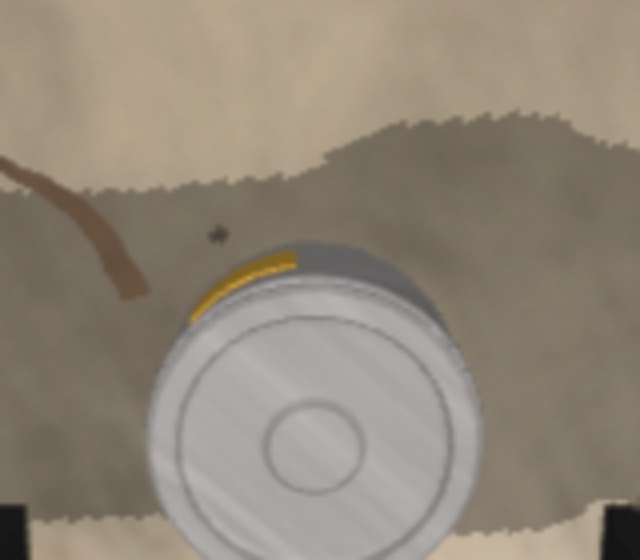

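```bash
python3 -m creep '[[0,0.3,8,0,0,0,1],[0,0.3,24,0,0,0,1],[0,0.3,42,0,0,0,1],[0,0.3,60,0,0,0,1],[0,0.3,75,0,0,0,1],[0,0.3,84,0,0,0,1],[0,0.3,87.5,0,0,0,1],[0,0.3,87.5,0,0,0,1]]'; python3 -m creep '[[0,0,0,0,0,0,0.7],[0,0,0,0,0,0,0.6],[0,0,0,0,0,0,0.5],[0,0,0,0,0,0,0.45],[0,0,0,0,0,0,0.4],[0,0,0,0,0,0,0.2],[0,0,0,0,0,0,-1],[0,0,0,0,0,0,-1]]'
```

```text
t: 24.15
ee_pos: [0.5055, -0.0499, 0.0121]
eef_rot: [[0.391, 0.92, 0.0], [0.92, -0.391, 0.0], [0.0, 0.0, -1.0]]
ft_force: [-0.4, -0.9, -0.4]
gripper_width: 0.087
t: 25.15
ee_pos: [0.5051, -0.0496, 0.0121]
eef_rot: [[0.391, 0.92, -0.0], [0.92, -0.391, 0.001], [0.0, -0.001, -1.0]]
ft_force: [-1.5, 0.9, 4.4]
gripper_width: 0.0641
```

```bash
python3 -m creep '[[0,0,-2,0,0,0,-1],[0,0,-6,0,0,0,-1],[0,0,-14,0,0,0,-1],[0,0,-26,0,0,0,-1],[0,0,-40,0,0,0,-1],[0,0,-54,0,0,0,-1],[0,0,-64,0,0,0,-1],[0,0,-68,0,0,0,-1]]'; python3 - <<'E'
from h import *
import cv2
a=arm.grab_frame("side");b=arm.grab_frame("scene")
cv2.imwrite("pics/side13.png",a);cv2.imwrite("pics/scene13.png",b)
cv2.imwrite("pics/s13.png",np.hstack([cv2.resize(a[200:270,230:330],None,fx=4,fy=4,interpolation=2),cv2.resize(b[205:275,270:370],None,fx=4,fy=4,interpolation=2)]))
goto(.505,-.2125,.08,-23)
# compare pan before/after via edges in scene: static pan base in s9 crop
E
```

```text
t: 26.15
ee_pos: [0.5057, -0.0497, 0.0809]
eef_rot: [[0.391, 0.92, 0.001], [0.92, -0.391, 0.0], [0.001, 0.001, -1.0]]
ft_force: [-0.2, -0.3, -2.2]
gripper_width: 0.064
t 26.25 pos [ 0.5055 -0.0497  0.0804] az -23.01 w 0.0643 F [ 0.1968 -0.5326 -1.9491] -> shift [-150.    63.2    0.4] turn [ 0.03 -0.03 -0.01]
```

View pics/s13.png

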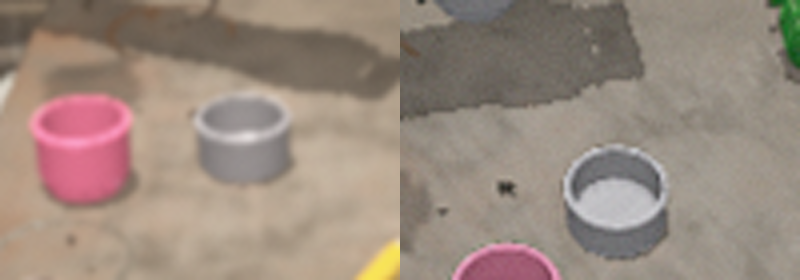

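```bash
python3 -m creep '[[-7,3,-2,0,0,0,-1],[-24,10,-4,0,0,0,-1],[-48,20,-4,0,0,0,-1],[-75,31,-4,0,0,0,-1],[-102,43,-4,0,0,0,-1],[-126,53,-2,0,0,0,-1],[-143,60,0,0,0,0,-1],[-150,63,0,0,0,0,-1]]'; python3 -m creep '[[0,0,3,0,0,0,-1],[0,0,8,0,0,0,-1],[0,0,14,0,0,0,-1],[0,0,20,0,0,0,-1],[0,0,24,0,0,0,-1],[0,0,27,0,0,0,-1],[0,0,28,0,0,0,-1],[0,0,28,0,0,0,-1]]'; python3 - <<'E'
from h import *
import cv2
a=arm.grab_frame("side");b=arm.grab_frame("scene")
cv2.imwrite("pics/s14.png",np.hstack([cv2.resize(a[190:270,250:330],None,fx=5,fy=5,interpolation=2),cv2.resize(b[200:280,285:365],None,fx=5,fy=5,interpolation=2)]))
goto(.5043,-.2123,.0385,-23)
E
```

```text
t: 27.25
ee_pos: [0.5036, -0.2153, 0.0798]
eef_rot: [[0.394, 0.919, -0.001], [0.919, -0.394, -0.001], [-0.001, -0.0, -1.0]]
ft_force: [-0.9, 1.3, -1.9]
gripper_width: 0.0639
t: 28.25
ee_pos: [0.5047, -0.2126, 0.052]
eef_rot: [[0.391, 0.92, 0.0], [0.92, -0.391, 0.0], [0.0, 0.0, -1.0]]
ft_force: [-0.4, -0.9, -2.3]
gripper_width: 0.064
t 28.35 pos [ 0.5047 -0.2126  0.0522] az -23.03 w 0.064 F [-0.2169 -0.5121 -2.8353] -> shift [ 0.1 -0.5 13.7] turn [ 0.02 -0.01 -0.03]
```

View pics/s14.png

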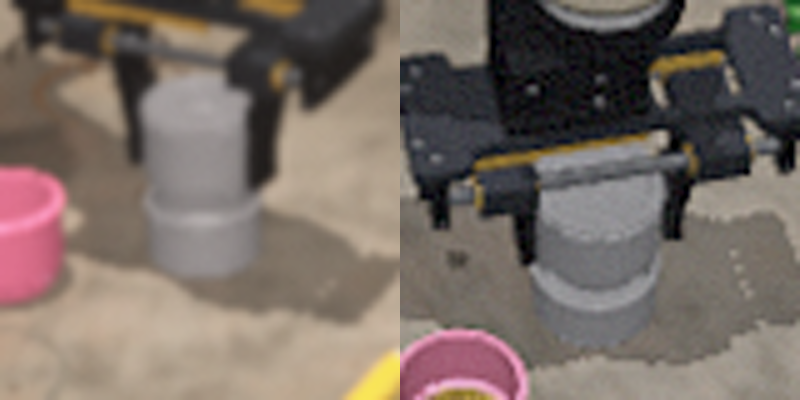

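```bash
python3 - <<'E'
from h import *
import cv2
C=[.505,-.2125]
t=np.linspace(0,2*np.pi,360)
for n,f in(("scene","scene13"),("side","side13")):
    print(n,"exp rim c",proj(n,[[*C,.036],[*C,.121],[*C,0]]))
    im=cv2.imread(f"pics/{f}.png")
    r=np.c_[C[0]+.032*np.cos(t),C[1]+.032*np.sin(t),0*t+.036]
    q=proj(n,r);print(q.min(0),q.max(0))
    u0,v0=(283,215) if n=="scene" else (250,200)
    S=5;big=cv2.resize(im[v0:v0+75,u0:u0+80],None,fx=S,fy=S,interpolation=cv2.INTER_CUBIC)
    pts=((q-[u0,v0]+.5)*S).round().astype(int)
    cv2.polylines(big,[pts],True,(0,0,255),1)
    cv2.imwrite(f"pics/rim_{n}.png",big)
cv2.imwrite("pics/rim.png",np.hstack([cv2.imread("pics/rim_scene.png"),cv2.imread("pics/rim_side.png")]))
print("scene",onz("scene",323.9,252,.036),"side",onz("side",290.75,229.75,.036))
E
```

```text
scene exp rim c [[323.8014 250.6608]
 [324.3108 228.4256]
 [323.5999 259.4516]]
[311.0744 240.8063] [336.5305 260.8776]
side exp rim c [[290.0657 228.4604]
 [289.0199 200.6309]
 [290.4911 239.7794]]
[278.3995 222.8913] [301.7042 234.2898]
scene [ 0.5027 -0.2161  0.036 ] side [ 0.5076 -0.2196  0.036 ]
```

View pics/rim.png

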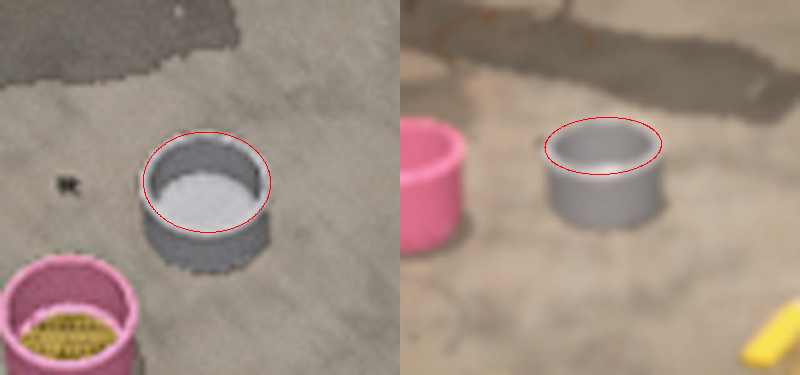

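```bash
python3 -m creep '[[0,0,1,0,0,0,-1],[0,0,2,0,0,0,-1],[0,0,3,0,0,0,-1],[0,0,4,0,0,0,-1],[0,0,5,0,0,0,-1],[0,0,6,0,0,0,-1],[0,0,7,0,0,0,-1],[0,0,7,0,0,0,-1]]'
```

```text
t: 29.35
ee_pos: [0.5046, -0.2125, 0.0449]
eef_rot: [[0.391, 0.92, -0.0], [0.92, -0.391, 0.0], [0.0, -0.0, -1.0]]
ft_force: [-0.1, -0.2, -2.9]
gripper_width: 0.0639
```

Foot is about 3 mm inside the rim with no contact force. Continue.

```bash
python3 -m creep '[[0,0,1,0,0,0,-1],[0,0,2,0,0,0,-1],[0,0,3,0,0,0,-1],[0,0,4,0,0,0,-1],[0,0,5,0,0,0,-1],[0,0,5.5,0,0,0,-1],[0,0,6,0,0,0,-1],[0,0,6,0,0,0,-1]]'
```

```text
t: 30.35
ee_pos: [0.5046, -0.2126, 0.039]
eef_rot: [[0.391, 0.92, 0.0], [0.92, -0.391, 0.0], [0.0, -0.0, -1.0]]
ft_force: [-0.6, -0.5, -2.6]
gripper_width: 0.0642
```

```bash
python3 -m creep '[[0,0,0.3,0,0,0,-1],[0,0,0.6,0,0,0,-1],[0,0,0.8,0,0,0,-1],[0,0,1,0,0,0,-1],[0,0,1.2,0,0,0,-1],[0,0,1.3,0,0,0,-1],[0,0,1.3,0,0,0,-1],[0,0,1.3,0,0,0,-1]]'
```

```text
t: 31.35
ee_pos: [0.5046, -0.2125, 0.0381]
eef_rot: [[0.391, 0.92, 0.0], [0.92, -0.391, 0.0], [0.0, -0.0, -1.0]]
ft_force: [-2.6, 0.6, 5.8]
gripper_width: 0.0641
```

Contact at the height expected for home (0.0381). Release and rise.

```bash
python3 -m creep '[[0,0,0,0,0,0,0.3],[0,0,0,0,0,0,0.45],[0,0,0,0,0,0,0.55],[0,0,0,0,0,0,0.7],[0,0,0,0,0,0,0.9],[0,0,0,0,0,0,1],[0,0,0,0,0,0,1],[0,0,0,0,0,0,1]]';python3 -m creep '[[0,0,-8,0,0,0,1],[0,0,-25,0,0,0,1],[0,0,-50,0,0,0,1],[0,0,-75,0,0,0,1],[0,0,-95,0,0,0,1],[0,0,-100,0,0,0,1],[0,0,-100,0,0,0,1],[0,0,-100,0,0,0,1]]';  python3 - <<'E'
from h import *
import cv2,pickle
p=arm.camera_params("wrist");im=arm.grab_frame("wrist")
a=arm.grab_frame("side");b=arm.grab_frame("scene");cv2.imwrite("pics/scene15.png",b);cv2.imwrite("pics/side15.png",a)
print(proj("wrist",[[.505,-.2125,.081]],p))
cv2.imwrite("pics/s15.png",np.hstack([cv2.resize(a[190:270,250:330],None,fx=5,fy=5,interpolation=2),cv2.resize(im[120:240,260:380],(400,400),interpolation=2)]))
cv2.imwrite("pics/s15b.png",b)
E
```

```text
t: 32.35
ee_pos: [0.5046, -0.2125, 0.0377]
eef_rot: [[0.391, 0.92, 0.0], [0.92, -0.391, 0.0], [0.0, 0.0, -1.0]]
ft_force: [-1.2, -0.2, -0.2]
gripper_width: 0.0864
t: 33.35
ee_pos: [0.5041, -0.2122, 0.1371]
eef_rot: [[0.391, 0.92, -0.001], [0.92, -0.391, 0.0], [-0.0, -0.001, -1.0]]
ft_force: [-0.5, 0.4, -0.7]
gripper_width: 0.0871
[[318.8003 217.0968]]
```

View pics/s15.png

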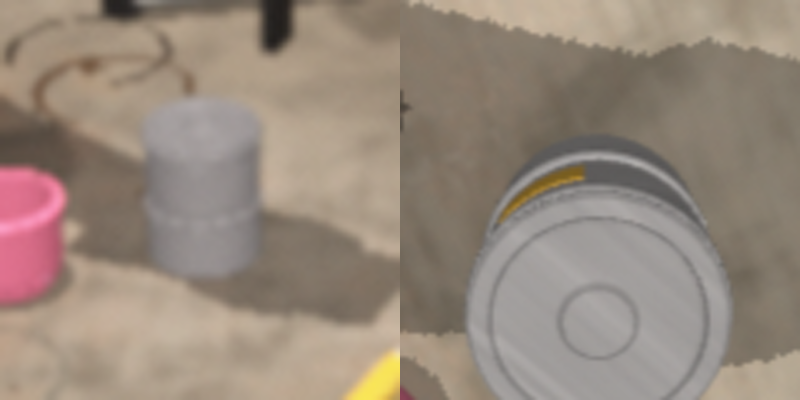

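View pics/s15b.png

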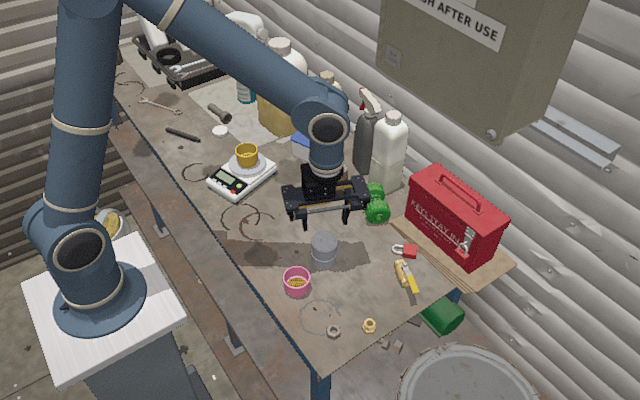

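```bash
python3 -c "
from station import arm
print(arm.job_done())"
```

```text
the job is handed in; nothing more can be done
None
```

I did the whole sequence and handed it in at about 33.5 s of the 69 s allowed; no verdict was reported. I lifted the steel top sieve off with its cover and stood it aside. Then I set the brass sieve on the balance plate, and put the covered steel sieve back into the pan.

- **Brass sieve:** the wrist view put it about 4 mm or less from the plate centre, standing upright and released.
- **Steel sieve:** the skirt entered the pan without side force. It met firm contact at tool height 38.1 mm, as expected for fully home. In the wrist view the cover's centre lay within about 1 mm of where a seated cover should be, and the side view showed a closed seam all round.
- **Forces:** no reading went above about 6 N. These are end-of-move readings, so a brief peak in between would not show.
- **Pan and bystanders:** from the fixed cameras the pan had moved less than about 2 mm before the steel sieve went back on. The last scene picture showed the nut, the pink look-alike and the rest of the bench as before. The arm was in front of the jar and most of the tub in that picture, but both stood in place in a view at about 21 s, and nothing went near them.
- **Disagreements:** the scene and side cameras placed things about 2–7 mm from the wrist camera. I used the wrist measurements, and the grasps and the nesting fitted them.

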